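# Put the freshly glued sketchbook in the ratchet press

## Task

Raise the little press's bar to its top notch and leave it hanging on the pawl, then take the thickest of the three books (freshly glued) from the display tray and lay it flat and square on the press bed, its middle centred under the bar. Let go of the book, then lift the pawl so that the bar sinks until it rests on the book, and let the pawl go again. Leave the other books and everything else on the table where they are.

Things in the scene. Friction and masses are not known exactly. Their poses are not given: they have to be found in the camera images.
- press_bed (a point): Centre of the top face of the fixed press's bed, 20 mm above the table; x, y, z are the press's axes (z up). Plywood bed 104 mm (x) by 200 mm (y). A steel column stands at its +x edge (x +52 to +102 mm, |y| under 33 mm, up to 150 mm above the table); the bar reaches from it over the bed to x = -38 mm. The -x side and both y ends are open.
- bar: The press bar with its foot and grip, riding on the toothed rail. Its axes are those of the press; its origin is the middle of the foot's underside (directly above the bed's centre), 4 mm above the bed when joint rail = 0. The flat rubber foot spans x -37 to +29 mm, 34 mm wide in y.
- bar_grip (a point): Centre of the wooden grip on top of the bar: 52 mm long (press's x), 18 mm wide (y), 26 mm high, 49 mm above the foot's underside and 8 mm from the bed's centre towards -x. Below it a 10 mm thick neck, 12 mm high, then the 30 mm wide bar. Pinched from above across its 18 mm; rises with the bar.
- rail (a joint): Height of rail and bar in m, 0 (foot 4 mm above the bed) to 0.056 (stop). Notches at 0, 0.012, 0.024, 0.036 and 0.048 (top: foot 52 mm above the bed). It lifts with about 15 N at 50 mm/s; let go between notches it drops to the lower one. It sinks only with the pawl lifted, by its own weight, at about 80 mm/s. It starts at one of the lowest three notches. On the lying book it reads about 0.030.
- pawl_tab (a point): Centre of the black thumb tab on the sprung pawl's tail: 14 mm (press's x) by 30 mm (y) by 30 mm high, pinched from above across its 14 mm. Shut, it is at x 62, y -98.5, z 117 mm from press_bed. The pawl's pivot axis runs along the press's x through y -22.5, z 100 mm from press_bed; lifting the tab along its arc swings the hook off the teeth.
- pawl (a joint): Pawl angle in rad: 0 = shut against the rail (up to about 0.2 as it rides over a tooth), 0.45 = stop. Lifted beyond about 0.25 it frees the rail. A spring shuts it again; raising the tab takes 2 to 4 N.
- book_center (a point): Centre of the book to be pressed: rigid dark hardback, 160 mm long (its x), 34 mm thick (its y), 60 mm spine to fore-edge (its z), 150 to 310 g. It starts standing on its long edge in the tray (z up), centre 38 mm above the table, 25 mm or more free beside it. Lying flat its y axis is vertical; either cover may be up and either end may point either way.
- tall_book_center (a point): Centre of another book, leave it: 150 mm long (x), 22 mm thick (y), 70 mm high, same dark cover, standing in the tray.
- low_book_center (a point): Centre of another book, leave it: 130 mm long (x), 26 mm thick (y), 44 mm high, same dark cover, standing in the tray.
- tray: Fixed wooden display tray, 190 mm (x) by 206 mm (y), floor 8 mm and rims 18 mm above the table; origin under its centre. The three books stand in it, in any order, parallel to its x, 62 mm apart in y.
- pen_pot: Grey pot with pens: pot 72 mm across, 95 mm high, pens to 160 mm; origin under its centre. Bystander.
- pen_case: Orange hard pencil case, 190 (x) by 65 by 34 mm; origin under its centre. Bystander.
- mug: White mug, 80 mm across and 92 mm high; origin under its centre. Bystander.
- tape: Black tape dispenser, 150 (x) by 50 mm, 77 mm high; origin under its centre. Bystander.
- ink: Glass ink jar, 44 mm across, 60 mm high; origin under its centre. Bystander.
Not all that is in view belongs to the job. Leave any green or purple look-alike of the part that bears book_center alone.

How it is judged:
By the outcome, as a careful person would: the job done as asked, in the order asked, and still so for the second after the job is handed in, with the robot touching nothing.
It also fails if it takes over 72 s, if anything falls off the work surface, if the arm or the gripper's body presses on something with over 40 N, if the wrist force passes 120 N, or if a joint passes its speed limit or range.

## Robot

A 7-joint arm with a two-finger parallel gripper is mounted at the origin on the work surface. World frame = base frame: x ahead of the robot, y to its left, z up, the work surface at z = 0. Lengths are in m, angles in rad, forces in N, time in s.
With the tool pointing down it reaches from about 0.425 to 0.925 m from the base axis. Payload 6.8 kg.
Tool frame: the origin (TCP) lies at the very end of the fingers, on their centre line; the grasp point (between the pads) lies 19 mm behind it; z points along the fingers, y is the direction in which the jaws open and shut (so a half turn about z gives the same grasp; the last joint's range is limited). The gripper opens to 85 mm and grips with 20 to 120 N. Pads are 22 mm wide; open, the fingers measure 114 mm over their backs; the gripper's body (76 mm by 85 mm) begins 54 mm behind the grasp point. The pads swing forward as they close: fully open they stand 13 mm farther back than shut.
Start: joints at [1.144, 0.477, 0.022, 1.555, -0.011, 1.109, -0.083], TCP at [0.212, -0.641, 0.231] pointing down, gripper open.
Joint ranges: [-2.96, 2.96], [-0.34, 2.1], [-1.41, 1.46], [0.24, 2.44], [-1.37, 4.51], [0.17, 1.92], [-2.96, 2.96]. Speed limits (rad/s): [2.39, 2.39, 3.14, 3.14, 3.14, 3.14, 3.14].

## Interface

Orientations are given as a unit quaternion [w, x, y, z].
In Python, from station import bot gives the robot as it stands.
- The arm moves only by the tool move_arm, never from a script. Its argument "commands" is text: rows parted by semicolons, each of 7 numbers parted by spaces: the opening, from 0 (shut) to 1 (fully open), then the shift along the tool's x, y, z in cm, then the turn, a rotation vector about the tool's x, y, z in degrees. In form: gripper tx ty tz rx ry rz; .... A call has 1 to 12 rows; each row shifts and turns the commanded pose from where the row before left it, along the tool's axes as they then stand; what a row does not reach is not made up. A row lasts 1/12 s, in which the tool goes at most 41.7 mm and 7.16 degrees, less where a joint would pass 70% of its speed; a pose out of reach is approached as far as the arm can. A call with a gripper value outside its range is refused whole. The fingers move at their own pace and stop on an object; "force" is the grip in N (left out, the last holds). Time passes only in rows, so rows that do not move let the fingers close. It gives the time, the measured TCP pose, the force and the opening at its end, in the units of the state.
- bot.get_obs(): the state, without advancing time (a new reading comes with each control period).
- bot.read_camera(name): name is "scene" or "top" or "wrist"; returns a dict with "img" (400x640x3 uint8, red, green, blue), "K" (3x3 intrinsics, pixels), "distortion" ([k1, k2, p1, p2, k3] as OpenCV has them; the pictures are not rectified), "rvec" (rotation vector, rad) and "tvec" (3), from world to camera coordinates, as OpenCV has them; the wrist camera has in their place "hand_eye" (4x4, takes a point from camera to tool coordinates, whose origin is the TCP and whose axes are the flange's). Camera axes: x right, y down, z forward; pixel columns grow to the right and rows downward; lengths in m; the calibration is good to about 2 mm. A picture is of the moment at which its call begins: read the wrist's pose just before it. There is no depth.
- bot.hand_in(): hands the job in, once; it reports no verdict.
The state is a dict: "t": time; "q": joint angles; "joint_vel": joint speeds; "joint_torque": joint torques, N m; "eef_pos": TCP position; "tool_rot": TCP orientation; "contact_force": force on the tool from outside, world axes, zero at the start; "torque": the same for the moment, N m; "gripper_width": opening from 0.0 (shut) to 1.0 (fully open).
Only numpy, scipy, OpenCV 4.12 (cv2) and the standard library are available. Lean on these libraries where they do the work, as an engineer would, in place of code of your own. Each camera call takes 0.05 s, during which the arm holds its last target. There are 200 camera calls.

## Working session

There is one attempt and no reset: what is moved stays moved. The work goes in short steps, Python scripts to look and compute and a tool call to move; the robot and the scene stay as the last step left them, time stands still between calls to the robot, and variables do not carry over. Pictures are saved under pics/ and viewed, about 8 in all and at most 12, crops included, and the job is handed in when it is done.

Besides the shell and the picture viewer there is one more tool, called after "Call:" as name(argument=value, ...) on one line, values as JSON. move_arm: Moves the arm, as the interface text tells. Its arguments: {"type":"object","properties":{"commands":{"type":"string"},"force":{"type":"number"}},"required":["commands"]}

```bash
mkdir -p pics; ls
cat > h.py <<'E'
import numpy as np, cv2
from scipy.spatial.transform import Rotation as R
from station import bot
def cam(name):
    o=bot.get_obs(); c=bot.read_camera(name)
    if name=="wrist":
        q=o["tool_rot"]; T=np.eye(4); T[:3,:3]=R.from_quat([q[1],q[2],q[3],q[0]]).as_matrix(); T[:3,3]=o["eef_pos"]
        W=T@np.array(c["hand_eye"]); 
    else:
        Rm=cv2.Rodrigues(np.array(c["rvec"],float))[0]; W=np.eye(4); W[:3,:3]=Rm.T; W[:3,3]=-Rm.T@np.array(c["tvec"],float).ravel()
    c["W"]=W; return c
def rays(c,px):
    u=cv2.undistortPoints(np.array(px,float).reshape(-1,1,2),np.array(c["K"]),np.array(c["distortion"])).reshape(-1,2)
    d=np.c_[u,np.ones(len(u))]@c["W"][:3,:3].T
    return c["W"][:3,3],d
def onz(c,px,z):
    o,d=rays(c,px); return o+d*((z-o[2])/d[:,2:])
def proj(c,P):
    W=np.linalg.inv(c["W"]); return cv2.projectPoints(np.array(P,float).reshape(-1,1,3),cv2.Rodrigues(W[:3,:3])[0],W[:3,3],np.array(c["K"]),np.array(c["distortion"]))[0].reshape(-1,2)
def tri(c1,p1,c2,p2):
    o1,d1=rays(c1,p1);o2,d2=rays(c2,p2);d1=d1[0];d2=d2[0]
    s=np.linalg.lstsq(np.c_[d1,-d2],o2-o1,rcond=None)[0]; a=o1+s[0]*d1;b=o2+s[1]*d2
    return (a+b)/2,np.linalg.norm(a-b)
def save(n,img,s=1):
    cv2.imwrite("pics/"+n,cv2.resize(img[...,::-1],None,fx=s,fy=s,interpolation=cv2.INTER_CUBIC))
E
python3 - <<'E'
from h import *
a=cam("scene");b=cam("top")
save("s0.png",a["img"],1.25);save("t0.png",b["img"],1.25)
np.save("s0.npy",a["img"]);np.save("t0.npy",b["img"])
for c in(a,b):print(c["W"].round(3),c["K"])
E
```

```text
pics
[[-0.637  0.502 -0.585  1.251]
 [ 0.771  0.419 -0.48   0.571]
 [ 0.004 -0.757 -0.654  0.925]
 [ 0.     0.     0.     1.   ]] [[416.55965137   0.         323.14828789]
 [  0.         416.55965137 191.47753076]
 [  0.           0.           1.        ]]
[[ 0.009 -0.986  0.167  0.28 ]
 [-1.    -0.008  0.006 -0.07 ]
 [-0.005 -0.167 -0.986  1.525]
 [ 0.     0.     0.     1.   ]] [[427.796066     0.         322.63075842]
 [  0.         427.796066   202.69935163]
 [  0.           0.           1.        ]]
```

View pics/s0.png

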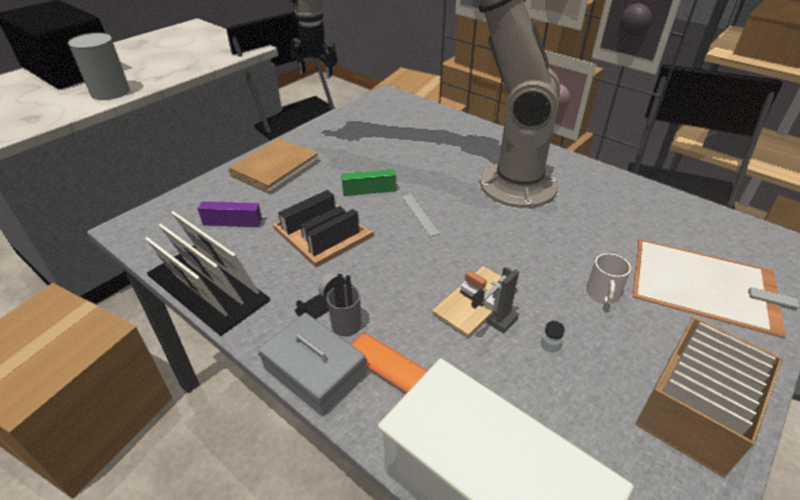

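View pics/t0.png

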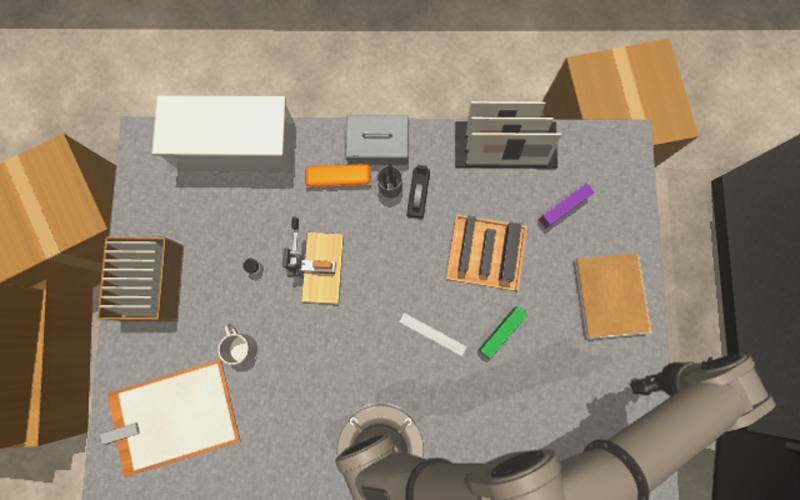

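The top view shows the press at about (322,268) with its column on the left, so press x points to world +y. The pawl tab is at (294,222) and the tray at (487,252). The tray holds three dark books at (466,247), (488,253) and (510,251). The right one looks thickest. The green and purple look-alikes lie outside the tray. Next I'll measure and confirm in a crop.

Run:
```python
from h import *
b=cam("top"); im=b["img"]
hsv=cv2.cvtColor(im,cv2.COLOR_RGB2HSV)
def rect(m,z,off,n):
    cs=cv2.findContours(m.astype(np.uint8),cv2.RETR_EXTERNAL,cv2.CHAIN_APPROX_NONE)[0]
    for c in sorted(cs,key=cv2.contourArea)[::-1][:n]:
        p=c.reshape(-1,2)+off; w=onz(b,p,z)[:,:2]
        r=cv2.minAreaRect((w*1000).astype(np.float32)); print(np.round(p.mean(0),1),[np.round(x,1) for x in r])
# bed
x0,y0,x1,y1=225,165,290,255
h=hsv[y0:y1,x0:x1]; m=(h[...,0]>10)&(h[...,0]<30)&(h[...,1]>90)&(h[...,2]>120)
print("bed");rect(cv2.morphologyEx(m.astype(np.uint8),cv2.MORPH_CLOSE,np.ones((9,9))),.02,[x0,y0],1)
x0,y0,x1,y1=345,160,430,245
h=hsv[y0:y1,x0:x1]; m=(h[...,1]>80)&(h[...,2]>80)
print("tray");rect(cv2.morphologyEx(m.astype(np.uint8),cv2.MORPH_CLOSE,np.ones((25,25))),.018,[x0,y0],1)
d=(h[...,2]<85)
for z in(.068,):print("dark");rect(d,z,[x0,y0],4)
A=cv2.resize(im[160:245,345:430],(510,510),interpolation=cv2.INTER_CUBIC)
s=cam("scene")["img"]; B=cv2.resize(s[145:215,212:305],None,fx=510/93,fy=510/93,interpolation=cv2.INTER_CUBIC)
o=np.zeros((510,1020,3),np.uint8);o[:,:510]=A;o[:B.shape[0],510:]=B[:510]
save("crop.png",cv2.resize(o,(800,400)))
```

```text
bed
[257.5 214.1] [array([493.2, 169.1]), array([104.4, 199.9]), np.float64(87.4)]
tray
[389.3 202.9] [array([ 538. , -304.6]), array([274.2, 249.2]), np.float64(70.9)]
dark
[403.1 201.3] [array([ 534. , -339.3]), array([  6.3, 153.3]), np.float64(80.8)]
[373. 178.] [array([ 615.5, -236.1]), array([0. , 7.1]), np.float64(89.4)]
[372.  183.5] [array([ 595.9, -232.4]), array([ 0. , 17.8]), np.float64(89.4)]
[388. 189.] [array([ 576.8, -287.7]), array([ 0. , 14.2]), np.float64(89.0)]
```

View pics/crop.png

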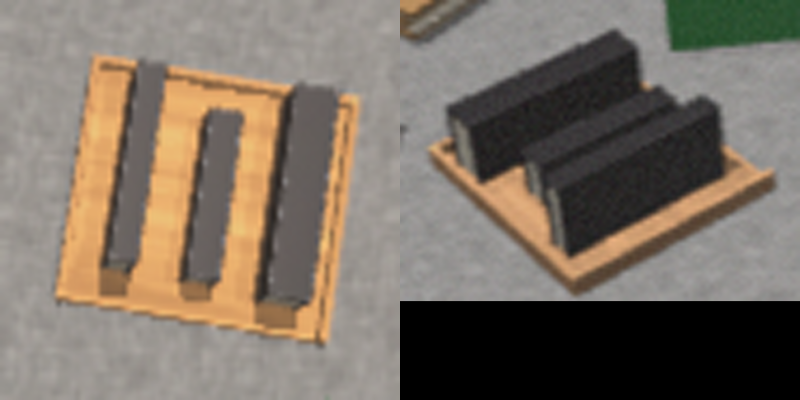

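The crop shows the right-hand book (crop 300,190) is clearly the thickest and the longest. The left one is thin and tall, and the middle one is short and low. The bed measures 104.4×199.9 mm, which matches the given size. Next come the book's pose and the moves.

```bash
cat >> h.py <<'E'
def yawdown(a): # tool z down, tool y along angle a (deg)
    a=np.radians(a); y=np.array([np.cos(a),np.sin(a),0]); z=np.array([0,0,-1.]); return np.c_[np.cross(y,z),y,z]
def st():
    o=bot.get_obs(); q=o["tool_rot"]; return np.array(o["eef_pos"]),R.from_quat([q[1],q[2],q[3],q[0]]).as_matrix(),o
def go(P,Rt=None):
    p,M,o=st(); print("tool shift cm",((np.array(P)-p)@M*100).round(2))
    if Rt is not None:print("rotvec deg",R.from_matrix(M.T@Rt).as_rotvec(degrees=True).round(2))
PC=np.array([.4932,.1691,.02]); PA=np.radians(87.4)
def press(x,y,z): return PC+np.array([x*np.cos(PA)-y*np.sin(PA),x*np.sin(PA)+y*np.cos(PA),z])/1000
E
python3 - <<'E'
from h import *
b=cam("top")
s=85/400.; f=lambda a:np.array(a)*s+[345,160]
t=onz(b,f([(296,88),(338,90),(306,304),(264,300)]),.068)[:,:2]; print(t.round(4),t.mean(0))
e=lambda i,j:np.linalg.norm(t[i]-t[j]).round(4)
print(e(0,1),e(1,2),e(2,3),e(3,0))
w=t[0]+t[1]-t[2]-t[3];print("bookang",np.degrees(np.arctan2(w[1],w[0])))
q=onz(b,f([(95,57),(358,97),(325,345),(57,298)]),.018)[:,:2];print(q.round(3),q.mean(0)); w=q[0]+q[1]-q[2]-q[3];print("trayang",np.degrees(np.arctan2(w[1],w[0])))
p,M,o=st();print(p,M.round(3),o["contact_force"])
print("grip",press(-8,0,53),"tab",press(62,-98.5,117))
G=press(-8,0,53)
go([.50,-.2,.231]);go([G[0],G[1],.2311],yawdown(177.4));go([G[0],G[1],.2311],yawdown(-2.6))
# bar height: project grip-top centre at rails, and find orange-brown grip
h=cv2.cvtColor(b["img"],cv2.COLOR_RGB2HSV)[195:230,240:275];m=(h[...,0]<13)&(h[...,1]>130)&(h[...,2]>80);y,x=np.where(m);print("grip px top",x.mean()+240,y.mean()+195,m.sum())
for r in(0,12,24):print(r,proj(b,[press(-8,0,53+13+r)]))
a=cam("scene");h=cv2.cvtColor(a["img"],cv2.COLOR_RGB2HSV)[205:250,360:400];m=(h[...,0]<13)&(h[...,1]>130)&(h[...,2]>80);y,x=np.where(m);print("grip px scene",x.mean()+360,y.mean()+205,m.sum())
for r in(0,12,24):print(r,proj(a,[press(-8,0,53+r)]))
E
```

```text
[[ 0.6139 -0.3575]
 [ 0.6126 -0.3885]
 [ 0.4531 -0.3608]
 [ 0.4558 -0.3304]] [ 0.53387191 -0.35932651]
0.031 0.1619 0.0305 0.1604
bookang -9.789920863673434
[[ 0.649 -0.214]
 [ 0.619 -0.415]
 [ 0.428 -0.384]
 [ 0.462 -0.184]] [ 0.53940801 -0.29907945]
trayang -9.104951838557099
[ 0.21146777 -0.64074541  0.23084295] [[ 0.95   0.313 -0.   ]
 [ 0.313 -0.95   0.001]
 [-0.    -0.001 -1.   ]] [-0.90234847  0.15320009  0.42725052]
grip [0.4928371  0.16110824 0.073     ] tab [0.59441111 0.22656792 0.137     ]
tool shift cm [ 4.121e+01 -3.281e+01  1.000e-02]
tool shift cm [ 5.185e+01 -6.733e+01  3.000e-02]
rotvec deg [-3.0000e-02  5.0000e-02  1.1087e+02]
tool shift cm [ 5.185e+01 -6.733e+01  3.000e-02]
rotvec deg [-4.000e-02 -3.000e-02 -6.913e+01]
grip px top 262.0 212.66666666666666 3
0 [[257.18593823 211.14736131]]
12 [[256.63294439 210.62344935]]
24 [[256.07080721 210.09087922]]
grip px scene 380.3090909090909 221.4909090909091 55
0 [[379.94792715 223.46764068]]
12 [[380.33998134 220.4977447 ]]
24 [[380.73731712 217.48852816]]
```

Call:
move_arm(commands="1 3.2 -2.55 0 0 0 0;1 3.2 -2.55 0 0 0 0;1 3.2 -2.55 0 0 0 0;1 3.2 -2.55 0 0 0 0;1 3.2 -2.55 0 0 0 0;1 3.2 -2.55 0 0 0 0;1 3.2 -2.55 0 0 0 0;1 3.2 -2.55 0 0 0 0;1 3.2 -2.55 0 0 0 0;1 3.2 -2.55 0 0 0 0;1 3.2 -2.55 0 0 0 0;1 3.2 -2.55 0 0 0 0", force=60)

```text
t: 1.3
eef_pos: [0.481, -0.2283, 0.2316]
tool_rot: [0.0, 0.987, 0.159, 0.0]
contact_force: [0.9, -1.0, 0.8]
gripper_width: 1.002
```

Call:
move_arm(commands="1 1.2 -3.3 0 0 0 0;1 1.2 -3.3 0 0 0 0;1 1.2 -3.3 0 0 0 0;1 1.2 -3.3 0 0 0 0;1 1.2 -3.3 0 0 0 0;1 1.2 -3.3 0 0 0 0;1 1.2 -3.3 0 0 0 0;1 1.2 -3.3 0 0 0 0;1 1.2 -3.3 0 0 0 0;1 1.2 -3.3 0 0 0 0;1 1.2 -3.3 0 0 0 0;1 0 0 0 0 0 -6.9")

```text
t: 2.3
eef_pos: [0.491, 0.1647, 0.2321]
tool_rot: [-0.002, 0.975, 0.221, 0.001]
contact_force: [-0.3, 0.6, 0.1]
gripper_width: 0.999
```

Call:
move_arm(commands="1 0 0 0 0 0 -6.9;1 0 0 0 0 0 -6.9;1 0 0 0 0 0 -6.9;1 0 0 0 0 0 -6.9;1 0 0 0 0 0 -6.9;1 0 0 0 0 0 -6.9;1 0 0 0 0 0 -6.9;1 0 0 0 0 0 -6.9;1 0 0 0 0 0 -6.9;1 0 0 0 0 0 0")

```text
t: 3.13
eef_pos: [0.4919, 0.1559, 0.2313]
tool_rot: [-0.0, 0.722, 0.691, 0.0]
contact_force: [0.5, 0.1, -0.3]
gripper_width: 1.002
```

Run:
```python
from h import *
G=press(-8,0,53)
p,M,o=st();print(p,o["q"]);go([G[0],G[1],.23],yawdown(-2.6))
c=cam("wrist");
im=c["img"].copy()
for r,k in((0,(255,0,0)),(12,(0,255,0)),(24,(0,0,255))):
    for x in(-34,18):
        for y in(-9,9):
            u=proj(c,[press(x,y,53+13+r)])[0];cv2.circle(im,tuple(int(v) for v in u),2,k,-1)
for x,y in((-52,-100),(-52,100),(52,-100),(52,100)):
    u=proj(c,[press(x,y,0)])[0];cv2.circle(im,tuple(int(v) for v in np.clip(u,-999,999)),3,(255,0,255),-1)
save("w1.png",im,1.25)
```

```text
[0.49193392 0.15585426 0.23129325] [ 0.12060111  0.2800007  -0.64668746  1.89697956  0.19571096  1.02758043
 -0.6530025 ]
tool shift cm [0.53 0.07 0.13]
rotvec deg [-0.   -0.    0.09]
```

View pics/w1.png

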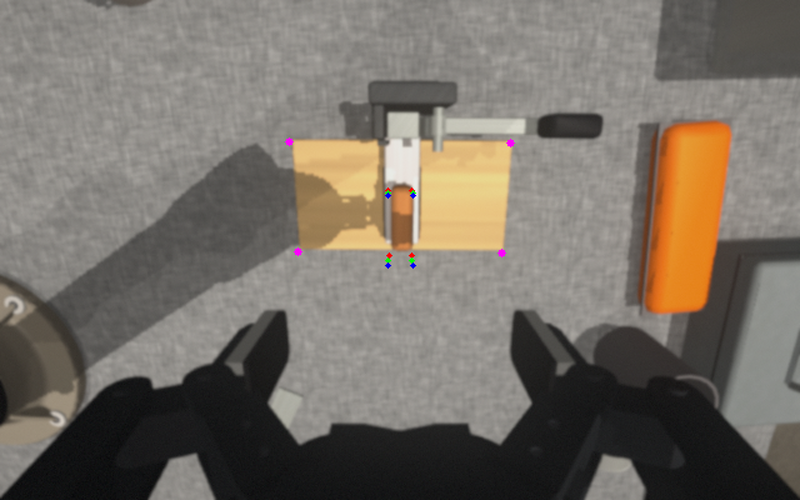

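The wrist view shows the grip at (401,217). Its corners fit the rail ≈ 0 prediction best, and the bed corners (magenta) land on the bed. I'll go down and pinch the grip.

Call:
move_arm(commands="1 0.6 0.05 3.5 0 0 0;1 0 0 3.5 0 0 0;1 0 0 3.5 0 0 0;1 0 0 3.5 0 0 0;1 0 0 2 0 0 0;1 0 0 1.6 0 0 0;0.15 0 0 0 0 0 0;0.1 0 0 0 0 0 0;0 0 0 0 0 0 0;0 0 0 0 0 0 0;0 0 0 0 0 0 0;0 0 0 0 0 0 0", force=60)

```text
t: 4.18
eef_pos: [0.4942, 0.1621, 0.0567]
tool_rot: [0.001, 0.724, 0.69, 0.001]
contact_force: [-0.1, -1.1, 4.5]
gripper_width: 0.199
```

Call:
move_arm(commands="0 0 0 -0.4 0 0 0;0 0 0 -0.4 0 0 0;0 0 0 -0.4 0 0 0;0 0 0 -0.4 0 0 0;0 0 0 -0.4 0 0 0;0 0 0 -0.4 0 0 0;0 0 0 -0.4 0 0 0;0 0 0 -0.4 0 0 0;0 0 0 -0.3 0 0 0;0 0 0 0 0 0 0")

```text
t: 5.02
eef_pos: [0.4941, 0.1621, 0.0909]
tool_rot: [0.0, 0.724, 0.69, 0.001]
contact_force: [4.7, 0.1, -1.3]
gripper_width: 0.198
```

Run:
```python
from h import *
print(st()[0],st()[2]["contact_force"])
c=cam("scene"); s=c["img"]; save("s2.png",s[150:280,330:450],4.5)
```

```text
[0.4941001  0.16209889 0.09092396] [ 4.71426371  0.14198126 -1.28244206]
```

View pics/s2.png

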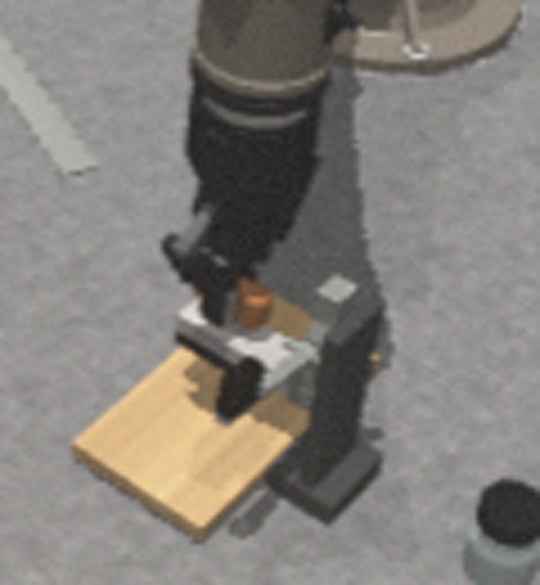

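Run:
```python
from h import *
c=cam("scene")
for r in(34,46):
    P=[press(x,y,z+r) for x,y,z in((-37,17,4),(-37,-17,4),(-34,-9,66),(18,-9,66),(18,9,66),(18,-9,40))]
    print(r,((proj(c,P)-[330,150])*4.5).round(0).tolist())
```

```text
34 [[202.0, 312.0], [171.0, 339.0], [190.0, 265.0], [258.0, 304.0], [275.0, 289.0], [253.0, 334.0]]
46 [[204.0, 299.0], [172.0, 326.0], [191.0, 251.0], [260.0, 290.0], [277.0, 275.0], [255.0, 321.0]]
```

Call:
move_arm(commands="0 0 0 -0.4 0 0 0;0 0 0 -0.4 0 0 0;0 0 0 -0.4 0 0 0;0 0 0 -0.4 0 0 0;0 0 0 -0.12 0 0 0;0 0 0 0 0 0 0;0 0 0 0 0 0 0")

```text
t: 5.7
eef_pos: [0.4941, 0.1622, 0.1079]
tool_rot: [0.001, 0.724, 0.69, 0.001]
contact_force: [6.2, 0.8, -4.7]
gripper_width: 0.199
```

Call:
move_arm(commands="0 0 0 0.15 0 0 0;0 0 0 0.15 0 0 0;0 0 0 0 0 0 0;0.5 0 0 0 0 0 0;0.9 0 0 0 0 0 0;1 0 0 0 0 0 0;1 0 0 0 0 0 0;1 0 0 -1 0 0 0;1 0 0 -3 0 0 0;1 0 0 -4 0 0 0;1 0 0 -4 0 0 0;1 0 0 0 0 0 0")

```text
t: 6.7
eef_pos: [0.4962, 0.1646, 0.2327]
tool_rot: [0.003, 0.724, 0.69, 0.006]
contact_force: [0.3, 0.9, 0.4]
gripper_width: 0.998
```

Run:
```python
from h import *
p,M,o=st();print(p)
c=cam("scene"); s=c["img"].copy()
for r,k in((36,(255,0,0)),(48,(0,255,0))):
    for P in((-37,17,4),(-37,-17,4),(-34,-9,66),(18,-9,66)):
        u=proj(c,[press(*P[:2],P[2]+r)])[0];cv2.circle(s,tuple(int(round(v)) for v in u),0,k,-1)
save("s3.png",s[150:280,330:450],4.5)
B=np.array([.5338,-.3595,.03])
go([.50,-.2,p[2]]);go([B[0],B[1],p[2]],yawdown(80.2));
h=cv2.cvtColor(c["img"],cv2.COLOR_RGB2HSV)[180:250,350:420];m=(h[...,0]<13)&(h[...,1]>130)&(h[...,2]>80);y,x=np.where(m);print("grip px",x.mean()+350,y.mean()+180,m.sum())
for r in(36,48):print(r,proj(c,[press(-8,0,53+r)]))
```

```text
[0.49619494 0.16458114 0.23274892]
tool shift cm [-36.29   2.23  -0.4 ]
tool shift cm [-52.06   6.37  -0.41]
rotvec deg [  0.5    0.21 -82.93]
grip px 383.0344827586207 209.72413793103448 29
36 [[381.14004376 214.43919115]]
48 [[381.54827358 211.34891157]]
```

View pics/s3.png

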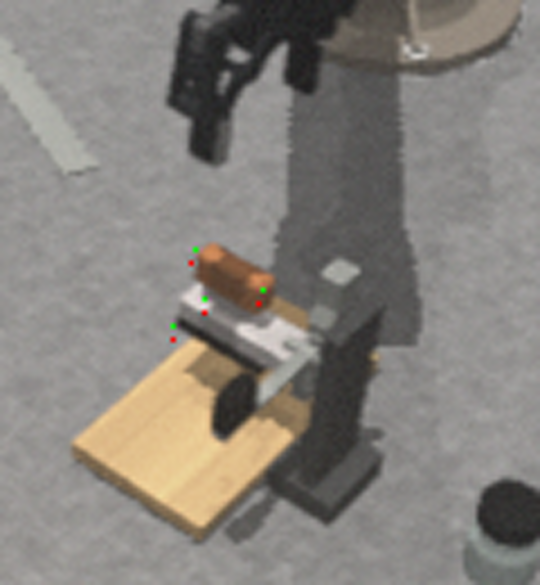

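The picture shows the bar hanging with its grip top at the green marks (48 mm), so it is on the top notch. Now the book.

Call:
move_arm(commands="1 -4 0.49 0 0 0 0;1 -4 0.49 0 0 0 0;1 -4 0.49 0 0 0 0;1 -4 0.49 0 0 0 0;1 -4 0.49 0 0 0 0;1 -4 0.49 0 0 0 0;1 -4 0.49 0 0 0 0;1 -4 0.49 0 0 0 0;1 -4 0.49 0 0 0 0;1 -4 0.49 0 0 0 0;1 -4 0.49 0 0 0 0;1 -4 0.49 0 0 0 0")

```text
t: 7.75
eef_pos: [0.5277, -0.3219, 0.2241]
tool_rot: [-0.001, 0.724, 0.69, -0.0]
contact_force: [1.1, 0.2, -0.3]
gripper_width: 0.997
```

Call:
move_arm(commands="1 -4 0.49 0 0 0 0;1 0 0 0 0 0 6.94;1 0 0 0 0 0 6.94;1 0 0 0 0 0 6.94;1 0 0 0 0 0 6.94;1 0 0 0 0 0 6.94;1 0 0 0 0 0 6.94;1 0 0 0 0 0 6.94;1 0 0 0 0 0 6.94;1 0 0 0 0 0 6.94;1 0 0 0 0 0 6.94;1 0 0 0 0 0 6.94")

```text
t: 8.75
eef_pos: [0.531, -0.3599, 0.224]
tool_rot: [-0.001, 0.996, 0.092, -0.001]
contact_force: [0.0, -0.3, 0.5]
gripper_width: 1.0
```

Call:
move_arm(commands="1 0 0 0 0 0 6.94;1 0 0 0 0 0 6.94;1 0 0 0 0 0 6.94;1 0 0 0 0 0 0")

```text
t: 9.08
eef_pos: [0.5311, -0.3598, 0.224]
tool_rot: [-0.0, 0.996, -0.088, -0.001]
contact_force: [0.8, -0.5, -0.6]
gripper_width: 1.004
```

Run:
```python
from h import *
p,M,o=st();print(p,np.round(o["q"],2))
go([.5338,-.3595,.2],yawdown(-99.8))
c=cam("wrist");im=c["img"].copy();np.save("w2.npy",im)
ang=np.radians(-9.8);ex=np.array([np.cos(ang),np.sin(ang),0]);ey=np.array([-ex[1],ex[0],0])
for a in(-.08,.08):
    for b in(-.017,.017):
        u=proj(c,[np.array([.5338,-.3595,.068])+a*ex+b*ey])[0];cv2.circle(im,tuple(int(v) for v in u),2,(0,255,0),-1);print(u)
save("w2.png",im,1.25)
```

```text
[ 0.53106406 -0.3598332   0.22399586] [ 0.53  0.43 -0.04  1.64  0.02  1.07 -1.27]
tool shift cm [ 0.27 -0.08  2.4 ]
rotvec deg [-0.04  0.08 -0.31]
[334.72433777 250.8167347 ]
[303.31414142 250.94109173]
[336.24187837  95.18701413]
[299.84907103  95.39661309]
```

View pics/w2.png

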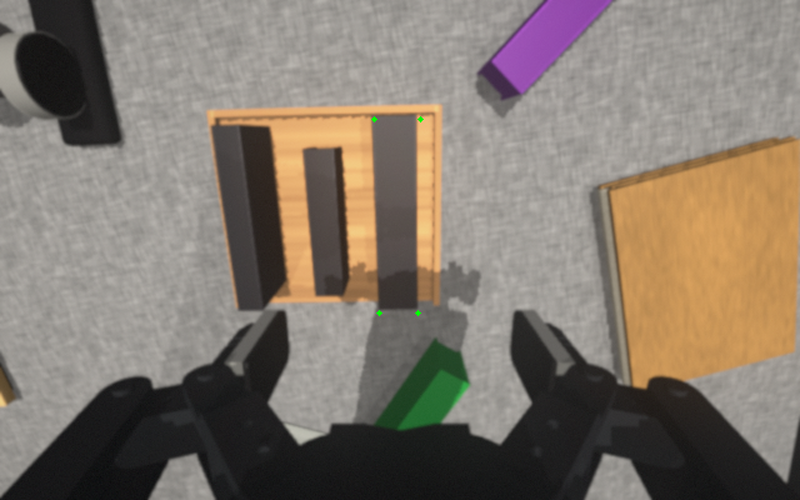

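The wrist view shows the book's top face from (373,114) to (417,309), within 4 mm of my estimate. The neighbouring book is 49 mm from its centre line, so I'll go down with the jaws only part open.

Call:
move_arm(commands="0.62 0.6 -0.2 2 0 0 -0.3;0.62 0 0 3.5 0 0 0;0.62 0 0 3.5 0 0 0;0.62 0 0 3.5 0 0 0;0.62 0 0 3 0 0 0;0.62 0 0 2 0 0 0;0.62 0 0 1.1 0 0 0;0.3 0 0 0 0 0 0;0.2 0 0 0 0 0 0;0.2 0 0 0 0 0 0;0.2 0 0 0 0 0 0;0.2 0 0 0 0 0 0", force=70)

```text
t: 10.13
eef_pos: [0.5384, -0.3599, 0.0398]
tool_rot: [0.0, 0.997, -0.083, 0.001]
contact_force: [-0.0, 0.2, -3.1]
gripper_width: 0.384
```

Call:
move_arm(commands="0.2 0 0 -1 0 0 0;0.2 0 0 -3.4 0 0 0;0.2 0 0 -4 0 0 0;0.2 0 0 -4 0 0 0;0.2 0 0 -4 0 0 0;0.2 -1.47 -3.68 0 0 0 0;0.2 -1.47 -3.68 0 0 0 0;0.2 -1.47 -3.68 0 0 0 0;0.2 -1.47 -3.68 0 0 0 0;0.2 -1.47 -3.68 0 0 0 0;0.2 -1.47 -3.68 0 0 0 0;0.2 -1.47 -3.68 0 0 0 0")

```text
t: 11.13
eef_pos: [0.4785, -0.0868, 0.2038]
tool_rot: [0.0, 0.996, -0.084, 0.001]
contact_force: [0.2, 0.1, -2.6]
gripper_width: 0.383
```

Call:
move_arm(commands="0.2 -1.47 -3.68 0 0 0 0;0.2 0 0 0 0 0 -7.1;0.2 0 0 0 0 0 -7.1;0.2 0 0 0 0 0 -7.1;0.2 0 0 0 0 0 -7.1;0.2 0 0 0 0 0 -7.1;0.2 0 0 0 0 0 -7.1;0.2 0 0 0 0 0 -7.1;0.2 0 0 0 0 0 -7.1;0.2 0 0 0 0 0 -7.1;0.2 0 0 0 0 0 -7.1;0.2 0 0 0 0 0 -7.1")

```text
t: 12.13
eef_pos: [0.4709, -0.0498, 0.2037]
tool_rot: [0.001, 0.825, 0.565, 0.0]
contact_force: [-0.7, 0.7, -3.0]
gripper_width: 0.386
```

Call:
move_arm(commands="0.2 0 0 0 0 0 -7.1;0.2 0 0 0 0 0 -7.1;0.2 0 0 0 0 0 -7.1;0.2 0 0 0 6.9 0 0;0.2 0 0 0 6.9 0 0;0.2 0 0 0 6.9 0 0;0.2 0 0 0 6.9 0 0;0.2 0 0 0 0 0 0")

```text
t: 12.8
eef_pos: [0.4728, -0.0496, 0.2004]
tool_rot: [-0.172, 0.687, 0.685, -0.17]
contact_force: [1.1, 0.6, -3.2]
gripper_width: 0.387
```

Run:
```python
from h import *
p,M,o=st();print(p,np.round(o["q"],2),o["contact_force"],o["gripper_width"]);print(M.round(3))
```

```text
[ 0.47277415 -0.04960355  0.200438  ] [ 0.27  0.5  -0.39  1.72  0.12  1.45 -0.17] [ 1.06250082  0.55053381 -3.22686402] 0.38734020705249655
[[ 0.004  0.883 -0.469]
 [ 1.    -0.003  0.003]
 [ 0.001 -0.469 -0.883]]
```

Call:
move_arm(commands="0.2 0 0 0 6.9 0 0;0.2 0 0 0 6.9 0 0;0.2 0 0 0 6.9 0 0;0.2 0 0 0 6.5 0 0;0.2 0 0 0 0 0 0;0.2 0 0 0 0 0 0")

```text
t: 13.3
eef_pos: [0.471, -0.0496, 0.2014]
tool_rot: [-0.325, 0.629, 0.627, -0.324]
contact_force: [0.3, 0.6, -3.0]
gripper_width: 0.386
```

Run:
```python
from h import *
p,M,o=st();print(p,np.round(o["q"],2),o["contact_force"],o["gripper_width"]);print(M.round(3))
go([p[0],p[1],.038])
```

```text
[ 0.4710061  -0.04957015  0.2013755 ] [ 0.2   0.77 -0.34  1.48  0.1   1.88 -0.19] [ 0.32219152  0.64386174 -3.0084563 ] 0.38627568371091053
[[ 0.003  0.578 -0.816]
 [ 1.    -0.002  0.003]
 [ 0.    -0.816 -0.578]]
tool shift cm [-0.   13.33  9.44]
```

Call:
move_arm(commands="0.2 0 3.2 2.27 0 0 0;0.2 0 3.2 2.27 0 0 0;0.2 0 3.2 2.27 0 0 0;0.2 0 2.4 1.7 0 0 0;0.2 0 0.8 0.57 0 0 0;0.2 0 0 0 0 0 0")

```text
t: 13.8
eef_pos: [0.4699, -0.05, 0.0457]
tool_rot: [-0.326, 0.629, 0.627, -0.324]
contact_force: [0.4, -1.0, -1.8]
gripper_width: 0.383
```

Call:
move_arm(commands="0.2 0 0.25 0.17 0 0 0;0.2 0 0.25 0.17 0 0 0;0.2 0 0.16 0.12 0 0 0;0.2 0 0 0 0 0 0")

```text
t: 14.13
eef_pos: [0.4712, -0.0497, 0.0385]
tool_rot: [-0.325, 0.629, 0.627, -0.324]
contact_force: [0.2, -0.5, -3.0]
gripper_width: 0.383
```

Call:
move_arm(commands="0.2 0 0.17 0.12 0 0 0;0.2 0 0.17 0.12 0 0 0;0.2 0 0.16 0.12 0 0 0;0.2 0 0 0 0 0 0")

```text
t: 14.47
eef_pos: [0.4703, -0.0497, 0.0311]
tool_rot: [-0.326, 0.629, 0.627, -0.325]
contact_force: [-0.8, 0.1, -2.7]
gripper_width: 0.385
```

Call:
move_arm(commands="0.2 0 0.12 0.09 0 0 0;0.2 0 0.12 0.09 0 0 0;0.2 0 0 0 0 0 0")

```text
t: 14.72
eef_pos: [0.4704, -0.0496, 0.0308]
tool_rot: [-0.327, 0.628, 0.626, -0.326]
contact_force: [1.8, -1.0, 11.4]
gripper_width: 0.384
```

Call:
move_arm(commands="0.48 0 -0.1 -0.07 0 0 0;0.5 0 -0.1 -0.07 0 0 0;0.5 0 0 -0.3 0 0 0;0.52 0 0 -0.6 0 0 0;0.52 0 0 -1 0 0 0;0.52 0 0 -1.2 0 0 0;0.52 0 0 -1.5 0 0 0;0.52 0 0 -2 0 0 0;0.52 0 0 -3 0 0 0;0.52 0 0 -3 0 0 0;0.6 0 0 0 0 0 0")

```text
t: 15.63
eef_pos: [0.5793, -0.0489, 0.1056]
tool_rot: [-0.322, 0.631, 0.629, -0.32]
contact_force: [0.1, 0.0, 1.2]
gripper_width: 0.593
```

Run:
```python
from h import *
p,M,o=st();print(p,np.round(o["q"],2),o["contact_force"])
c=cam("scene");save("s4.png",c["img"][90:290,210:460],3)
```

```text
[ 0.57934791 -0.04890553  0.10564146] [ 0.12  1.03 -0.27  1.17  0.12  1.91 -0.15] [0.07533078 0.02604235 1.171058  ]
```

View pics/s4.png

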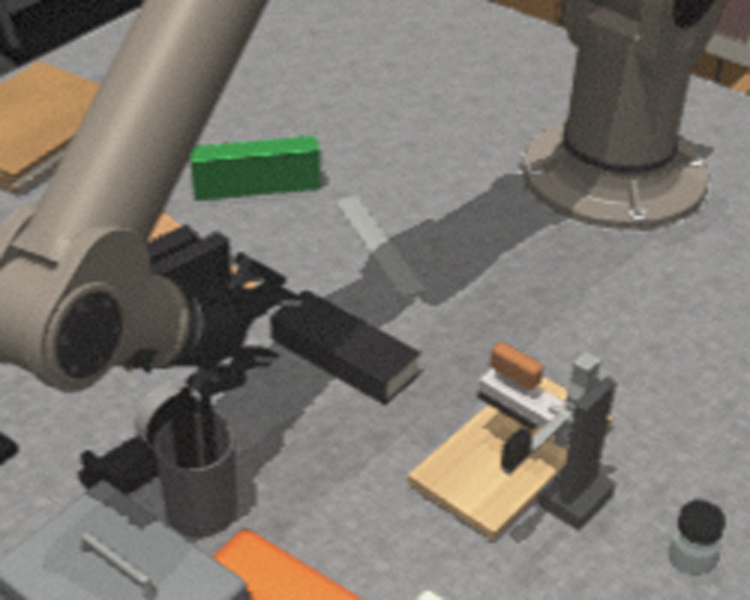

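The book lies flat on the table at crop (345,345). The bar is still up. I'll stand the tool upright again and look at the book from the wrist and top cameras.

Call:
move_arm(commands="0.8 0 0 0 -6.85 0 0;1 0 0 0 -6.85 0 0;1 0 0 0 -6.85 0 0;1 0 0 0 -6.85 0 0;1 0 0 0 -6.85 0 0;1 0 0 0 -6.85 0 0;1 0 -2 -2 -6.85 0 0;1 0 -3 -2 -6.85 0 0;1 0 -3 -2 0 0 0;1 0 -2.5 -2 0 0 0;1 0 0 0 0 0 0")

```text
t: 16.6
eef_pos: [0.4715, -0.0503, 0.1937]
tool_rot: [0.001, 0.708, 0.706, -0.001]
contact_force: [-1.0, -0.3, -0.5]
gripper_width: 1.003
```

Run:
```python
from h import *
p,M,o=st();print(p,np.round(o["q"],2));print(M.round(2))
c=cam("wrist");im=c["img"];np.save("w3.npy",im)
g=im.max(2).astype(int)
m=(g<100)
m[300:]=0
cs=cv2.findContours(m.astype(np.uint8),cv2.RETR_EXTERNAL,cv2.CHAIN_APPROX_NONE)[0]
for k in sorted(cs,key=cv2.contourArea)[::-1][:4]:
    w=onz(c,k.reshape(-1,2),.034)[:,:2];r=cv2.minAreaRect((w*1000).astype(np.float32));print(k.reshape(-1,2).mean(0).round(),[np.round(x,1) for x in r])
save("w3.png",im,1.25)
```

```text
[ 0.47152866 -0.05025817  0.19366433] [ 0.34  0.22 -0.41  2.04  0.12  0.9  -0.14]
[[ 0.  1. -0.]
 [ 1. -0. -0.]
 [-0. -0. -1.]]
[334. 170.] [array([484.5, -48.1]), array([ 63.2, 156.4]), np.float64(0.2)]
[588. 138.] [array([733.8,  -7.1]), array([108.1, 107.4]), np.float64(83.5)]
[542. 217.] [array([715.5, -92.9]), array([ 48.4, 178. ]), np.float64(81.8)]
[409. 283.] [array([ 580.3, -158.7]), array([ 63.5, 190.9]), np.float64(76.0)]
```

View pics/w3.png

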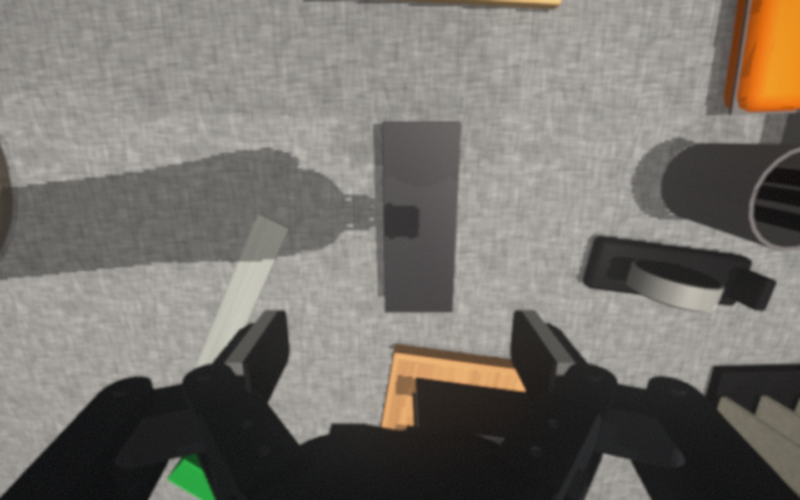

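Run:
```python
from h import *
p,M,o=st()
c=cam("wrist")
k=np.array([(385,122),(460,122),(453,311),(385,311)])/1.25
w=onz(c,k,.034)[:,:2];print(w.round(4),w.mean(0))
b=cam("top");im=b["img"]
x0,y0,x1,y1=290,170,350,250
m=(im[y0:y1,x0:x1].max(2)<75);n,l,s,ce=cv2.connectedComponentsWithStats(m.astype(np.uint8));print(s[1:],ce[1:]+[x0,y0])
C=w.mean(0)
go([C[0],C[1]+.052,.06])
```

```text
[[ 0.4634  0.0305]
 [ 0.5201  0.0303]
 [ 0.5205 -0.1265]
 [ 0.4612 -0.1263]] [ 0.4913121  -0.04798948]
[[36  0  3  3  6]
 [44  0  5  5 13]] [[326.66666667 171.16666667]
 [336.23076923 172.61538462]]
tool shift cm [ 5.4   1.51 13.1 ]
```

Call:
move_arm(commands="1 2.7 0.6 1 0 0 0;1 2.7 0.6 1 0 0 0;1 0 0 4 0 0 0;1 0 0 4 0 0 0;1 0 0 3.5 0 0 0;1 0 0 2.5 0 0 0;1 0 0 1.5 0 0 0;1 0 0 0.8 0 0 0;1 0 0 0.3 0 0 0;1 0 0 0 0 0 0", force=80)

```text
t: 17.58
eef_pos: [0.4883, 0.0046, 0.0041]
tool_rot: [-0.001, 0.708, 0.706, -0.001]
contact_force: [-0.8, -0.3, -0.1]
gripper_width: 1.004
```

Call:
move_arm(commands="0.75 0 0 0 0 0 0;0.5 0 0 0 0 0 0;0.5 0 0 0 0 0 0;0.5 0 0 0 0 0 0;0.5 0 0 0 0 0 0", force=80)

```text
t: 18.0
eef_pos: [0.4894, 0.0043, 0.0064]
tool_rot: [0.001, 0.708, 0.706, 0.001]
contact_force: [-0.2, 0.3, 5.8]
gripper_width: 0.682
```

Call:
move_arm(commands="0.5 0 0 -0.5 0 0 0;0.5 0 0 -1.5 0 0 0;0.5 0 0 -2 0 0 0;0.5 0 0 -2 0 0 0;0.5 0 0 0 0 0 0")

```text
t: 18.42
eef_pos: [0.4906, 0.0044, 0.0686]
tool_rot: [0.002, 0.708, 0.706, 0.002]
contact_force: [1.8, 0.0, -2.5]
gripper_width: 0.685
```

Run:
```python
from h import *
p,M,o=st();print(p,np.round(o["q"],2),o["gripper_width"],o["contact_force"],o["torque"])
go([.441,.04,.09],yawdown(87.4))
c=cam("scene");save("s5.png",c["img"][120:290,240:460],3.5)
```

```text
[0.4906199  0.00441792 0.06857663] [ 0.18  0.44 -0.39  2.1   0.27  0.64 -0.39] 0.6853154089665757 [ 1.79402174  0.03462227 -2.50438335] [ 0.12803761 -0.04024857 -0.03020553]
tool shift cm [ 3.54 -4.96 -2.17]
rotvec deg [  0.28   0.25 -87.61]
```

View pics/s5.png

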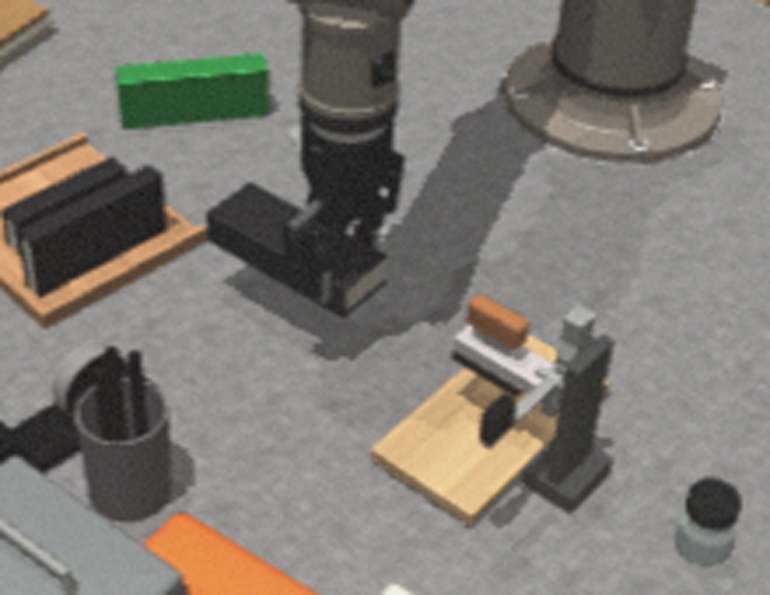

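Call:
move_arm(commands="0.5 2.7 -2.4 -1 0 0 0;0.5 2.7 -2.4 -1 0 0 0;0.5 0 0 0 0 0 -6.74;0.5 0 0 0 0 0 -6.74;0.5 0 0 0 0 0 -6.74;0.5 0 0 0 0 0 -6.74;0.5 0 0 0 0 0 -6.74;0.5 0 0 0 0 0 -6.74;0.5 0 0 0 0 0 -6.74;0.5 0 0 0 0 0 -6.74;0.5 0 0 0 0 0 -6.74;0.5 0 0 0 0 0 -6.74")

```text
t: 19.47
eef_pos: [0.4397, 0.0581, 0.0842]
tool_rot: [-0.001, 0.195, 0.981, -0.0]
contact_force: [-0.8, 0.0, -2.6]
gripper_width: 0.688
```

Call:
move_arm(commands="0.5 0 0 0 0 0 -6.74;0.5 0 0 0 0 0 -6.74;0.5 0 0 0 0 0 -6.74;0.5 0 0 0 0 0 0;0.5 0 0 0 0 0 0")

```text
t: 19.88
eef_pos: [0.4399, 0.0582, 0.0844]
tool_rot: [-0.001, 0.024, 1.0, 0.0]
contact_force: [0.2, -0.0, -4.1]
gripper_width: 0.689
```

Run:
```python
from h import *
p,M,o=st();print(p,np.round(o["q"],2),o["gripper_width"]);print(M.round(3))
c=cam("wrist");im=c["img"].copy();np.save("w4.npy",im)
m=(im.max(2)<100);m[300:]=0
cs=cv2.findContours(m.astype(np.uint8),cv2.RETR_EXTERNAL,cv2.CHAIN_APPROX_NONE)[0]
for k in sorted(cs,key=cv2.contourArea)[::-1][:3]:
    print(cv2.boundingRect(k)); w=onz(c,k.reshape(-1,2),p[2]+.028)[:,:2];r=cv2.minAreaRect((w*1000).astype(np.float32));print([np.round(x,1) for x in r])
go(np.r_[press(-75,52,0)[:2],.04],yawdown(87.4))
save("w4.png",im,1.25)
```

```text
[0.43986007 0.05815398 0.08436661] [ 0.39  0.43 -0.78  2.17  0.46  0.71  0.81] 0.6891025634028415
[[-0.999  0.049 -0.002]
 [ 0.049  0.999  0.   ]
 [ 0.002  0.    -1.   ]]
(135, 187, 505, 113)
[array([424.7,  91.1]), array([227.4,  51.7]), np.float64(86.8)]
(260, 0, 68, 61)
[array([341.6,  53.6]), array([22.4, 18.8]), np.float64(85.0)]
(24, 248, 25, 52)
[array([430.4, -66.1]), array([ 8. , 26.3]), np.float64(80.9)]
tool shift cm [0.4  3.82 4.45]
rotvec deg [-0.   -0.07 -0.2 ]
```

View pics/w4.png

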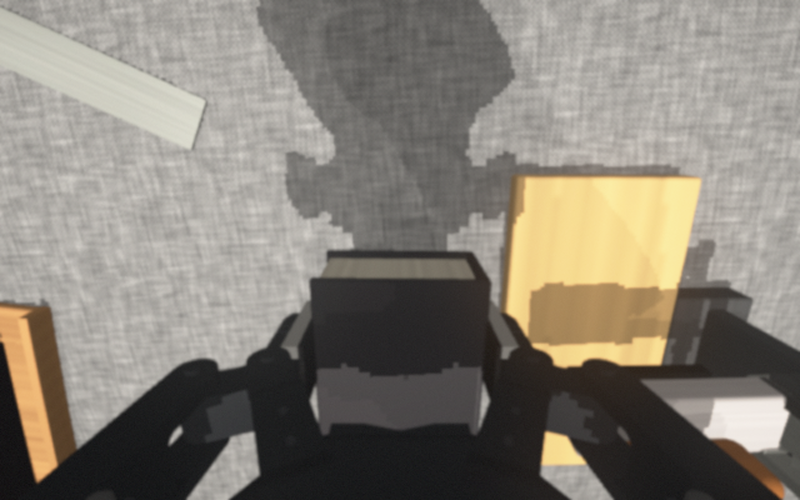

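The wrist view shows the held book end square between the jaws, with its top edge from (312,280) to (490,280). The bed is at the right. I'll measure where the end sits relative to the TCP.

Run:
```python
from h import *
p,M,o=st();c=cam("wrist")
w=onz(c,np.array([(312,280),(490,280)])/1.25,p[2]+.028);print(w.round(4),np.linalg.norm(w[0]-w[1]),((w.mean(0)-p)@M*1000).round(1), np.degrees(np.arctan2(*(w[1]-w[0])[[1,0]])))
b=onz(c,np.array([(515,177),(699,178),(505,345)])/1.25,.02);print("bed corners",b.round(4),[press(x,y,0)[:2].round(4) for x,y in((-52,100),(52,100))])
```

```text
[[0.4113 0.0311 0.1125]
 [0.4142 0.0884 0.1125]] 0.057360294231413436 [ 27.4   0.3 -28. ] 87.17504087311056
bed corners [[0.3927 0.123  0.02  ]
 [0.3976 0.2254 0.02  ]
 [0.4954 0.1207 0.02  ]] [array([0.3909, 0.1217]), array([0.3957, 0.2256])]
```

Call:
move_arm(commands="0.5 0.3 1.9 0 0 0 -0.2;0.5 0 1.9 0 0 0 0;0.5 0 0 3 0 0 0;0.5 0 0 1.5 0 0 0;0.5 0 0 0.7 0 0 0;0.5 0 0 0 0 0 0;0.5 0 0 0 0 0 0")

```text
t: 20.57
eef_pos: [0.4392, 0.0966, 0.0332]
tool_rot: [-0.0, 0.021, 1.0, -0.0]
contact_force: [-0.2, -0.2, -2.8]
gripper_width: 0.685
```

Run:
```python
from h import *
p,M,o=st();print(p,o["contact_force"])
T=press(0,52.5,0)+[.001,.0003,0];go([T[0],T[1],.032],yawdown(87.4))
```

```text
[0.43918349 0.0966084  0.03315801] [-0.16399258 -0.20717222 -2.78426023]
tool shift cm [0.06 7.52 0.11]
rotvec deg [-0.01 -0.02  0.18]
```

Call:
move_arm(commands="0.5 0.05 1.5 0.05 0 0 0.1;0.5 0 1.6 0 0 0 0;0.5 0 1.6 0 0 0 0;0.5 0 1.6 0 0 0 0;0.5 0 1.2 0 0 0 0;0.5 0 0 0 0 0 0")

```text
t: 21.07
eef_pos: [0.4429, 0.1749, 0.0339]
tool_rot: [0.001, 0.02, 1.0, 0.002]
contact_force: [0.1, 1.0, -3.0]
gripper_width: 0.691
```

Call:
move_arm(commands="0.5 0 0 0.25 0 0 0;0.5 0 0 0.25 0 0 0;0.5 0 0 0.1 0 0 0;0.5 0 0 0 0 0 0")

```text
t: 21.4
eef_pos: [0.4419, 0.1702, 0.0265]
tool_rot: [-0.0, 0.022, 1.0, -0.001]
contact_force: [-2.0, -1.9, 2.4]
gripper_width: 0.686
```

Run:
```python
from h import *
p,M,o=st();print(p,o["contact_force"],o["torque"])
T=press(0,52.5,0)+[.001,.0003,0];go([T[0],T[1],.026],yawdown(87.4))
```

```text
[0.44193052 0.17015008 0.02652582] [-2.02623454 -1.91860112  2.37349611] [-0.1321342   0.24125054 -0.03167189]
tool shift cm [0.02 0.16 0.05]
rotvec deg [-0.08 -0.01  0.04]
```

Call:
move_arm(commands="0.5 0 0.15 0.02 0 0 0;0.5 0 0 0 0 0 0;0.75 0 0 0 0 0 0;0.9 0 0 0 0 0 0;0.95 0 0 0 0 0 0;0.95 0 0 0 0 0 0;0.95 0 0 -1 0 0 0;0.95 0 0 -3 0 0 0;0.95 0 0 -4 0 0 0;0.95 0 0 -4 0 0 0;0.95 0 0 -4 0 0 0;0.95 0 0 -4 0 0 0")

```text
t: 22.4
eef_pos: [0.4412, 0.1734, 0.2287]
tool_rot: [-0.0, 0.021, 1.0, 0.0]
contact_force: [1.1, -1.2, -0.1]
gripper_width: 0.953
```

Call:
move_arm(commands="0.95 3 0 0 0 0 0;0.95 0 0 0 0 0 0")

```text
t: 22.57
eef_pos: [0.4095, 0.1758, 0.2289]
tool_rot: [0.002, 0.02, 1.0, -0.0]
contact_force: [-0.6, 0.1, -1.8]
gripper_width: 0.948
```

Run:
```python
from h import *
p,M,o=st();print(p,np.round(o["q"],2));print(M.round(2))
c=cam("wrist");t=cam("top")
a=cv2.resize(c["img"],(800,500));
def mark(c,im,s,off=0):
    for x,y,z,k in((-30,80,34,(0,255,0)),(30,80,34,(0,255,0)),(-30,-80,34,(0,255,0)),(30,-80,34,(0,255,0)),(-52,100,0,(255,0,255)),(52,100,0,(255,0,255)),(-52,-100,0,(255,0,255))):
        u=(proj(c,[press(x,y,z)+[.001,.0003,0]])[0]-off)*s;cv2.circle(im,tuple(int(v) for v in np.clip(u,-99,2000)),2,k,-1)
mark(c,a,1.25);save("w5.png",a)
```

```text
[0.40945501 0.17578494 0.22885821] [ 0.31  0.2  -0.95  2.03  0.2   0.99  0.8 ]
[[-1.    0.04  0.  ]
 [ 0.04  1.   -0.  ]
 [-0.   -0.   -1.  ]]
```

View pics/w5.png

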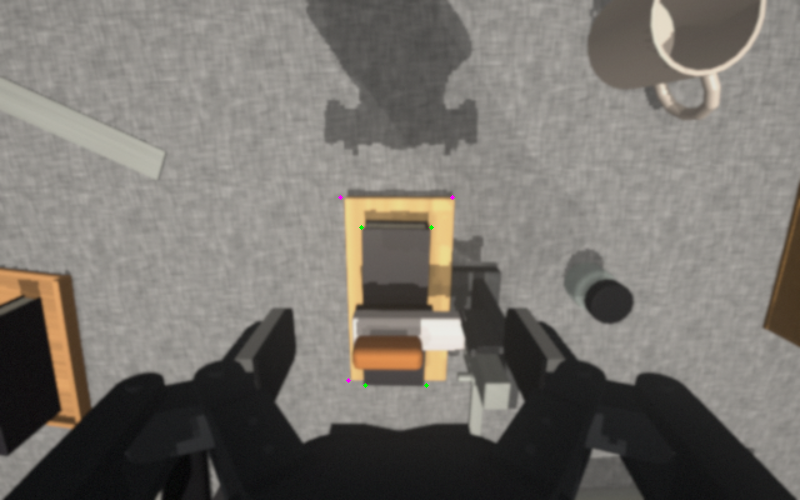

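The wrist view shows the book at (362–431, 225) to (366–425, 385), almost on the green target marks. It lies flat on the bed under the bar, with about 1–2 mm to spare. I'll check the numbers and then go to the pawl tab.

Run:
```python
from h import *
p,M,o=st();c=cam("wrist")
def pr(w): d=w-PC; return np.c_[d[:,0]*np.cos(PA)+d[:,1]*np.sin(PA),-d[:,0]*np.sin(PA)+d[:,1]*np.cos(PA)].round(4)*1000
print("bed",pr(onz(c,np.array([(345,198),(453,198),(350,380),(446,380)])/1.25,.02)))
print("book",pr(onz(c,np.array([(362,226),(431,226),(366,386),(425,386)])/1.25,.054)))
im=c["img"]
T=press(62,-98.5,117);print(T)
go([T[0],T[1],.24],yawdown(87.4))
s=cam("scene");
# tab seen in top & scene, dark
t=cam("top");u=proj(t,[T])[0];v=proj(s,[T])[0];print(u,v)
for cc,q in((t,u),(s,v)):
    x,y=int(q[0]),int(q[1]);m=(cc["img"][y-12:y+13,x-12:x+13].max(2)<60).astype(np.uint8)
    n,l,st_,ce=cv2.connectedComponentsWithStats(m);print(st_[1:].tolist(),(ce[1:]+[x-12,y-12]).round(1).tolist())
```

```text
bed [[ -49.1   97. ]
 [  51.    97.3]
 [ -51.3 -100.2]
 [  52.2  -99.8]]
book [[-30.6  78.6]
 [ 28.3  78.7]
 [-30.8 -82.2]
 [ 26.9 -82. ]]
[0.59441111 0.22656792 0.137     ]
tool shift cm [-18.     6.03  -1.32]
rotvec deg [-0.04  0.05  0.14]
[236.1653016  178.51628928] [381.57476284 239.18844371]
[[11, 9, 4, 9, 19]] [[237.1, 179.5]]
[[2, 0, 19, 20, 178], [0, 3, 1, 1, 1], [3, 4, 1, 1, 1], [7, 7, 1, 1, 1], [20, 9, 5, 5, 5], [3, 20, 8, 5, 25]] [[380.9, 235.9], [369.0, 230.0], [372.0, 231.0], [376.0, 234.0], [391.0, 238.0], [375.2, 249.2]]
```

All 12 views are used, so the remaining checks are numeric. The book centre is within about 2 mm of the bed centre. I'll move over the tab.

Call:
move_arm(commands="0.6 0 0 -1.3 0 0 0;0.6 -3.6 1.2 0 0 0 0;0.6 -3.6 1.2 0 0 0 0;0.6 -3.6 1.2 0 0 0 0;0.6 -3.6 1.2 0 0 0 0;0.6 -3.6 1.2 0 0 0 0;0.6 0 0 0 0 0 0.1;0.6 0 0 0 0 0 0")

```text
t: 23.48
eef_pos: [0.5958, 0.2268, 0.237]
tool_rot: [-0.002, 0.023, 1.0, 0.0]
contact_force: [-0.5, 0.8, -0.4]
gripper_width: 0.6
```

Run:
```python
from h import *
p,M,o=st();print(p,np.round(o["q"],2));c=cam("wrist");im=c["img"]
T=press(62,-98.5,117);T[2]=.152
us=proj(c,[press(62+a,-98.5+b,132) for a in(-7,7) for b in(-15,15)]);print(us.round(0).tolist())
x0,y0=(us.min(0)-25).astype(int);x1,y1=(us.max(0)+25).astype(int)
m=(im[max(y0,0):y1,x0:x1].max(2)<60).astype(np.uint8)
n,l,s,ce=cv2.connectedComponentsWithStats(m)
for i in range(1,n):
    if s[i,4]>80:
        q=ce[i]+[x0,max(y0,0)];print(s[i]+[x0,max(y0,0),0,0,0],q.round(1),onz(c,[q],.15).round(4))
print(T);go([T[0],T[1],.122],yawdown(87.4))
```

```text
[0.59577366 0.22678661 0.23695741] [ 0.12  0.54 -0.82  1.6   0.41  1.19  0.73]
[[310.0, 220.0], [310.0, 184.0], [328.0, 220.0], [328.0, 184.0]]
[315 179  15  38 266] [321.7 194.2] [[0.5886 0.2289 0.15  ]]
[0.59441111 0.22656792 0.152     ]
tool shift cm [-0.04 -0.02 11.55]
rotvec deg [ 0.01 -0.19  0.03]
```

Call:
move_arm(commands="0.6 0 0.2 3 0 0 0;0.6 0 0 3.5 0 0 0;0.6 0 0 2.5 0 0 0;0.6 0 0 1.5 0 0 0;0.6 0 0 1 0 0 0;0.3 0 0 0 0 0 0;0 0 0 0 0 0 0;0 0 0 0 0 0 0;0 0 0 0 0 0 0;0 0 0 0 0 0 0", force=50)

```text
t: 24.37
eef_pos: [0.5954, 0.2291, 0.1262]
tool_rot: [0.001, 0.023, 1.0, 0.001]
contact_force: [-0.3, 0.5, 5.8]
gripper_width: 0.156
```

Call:
move_arm(commands="0 0.05 0 -0.66 0 -5 0;0 0.05 0 -0.66 0 -5 0;0 0.05 0 -0.66 0 -5 0;0 0.05 0 -0.66 0 -5 0;0 0 0 0 0 0 0;0 0 0 0 0 0 0;0 0 0 0 0 0 0;0 0 0 0 0 0 0;0 0 0 0 0 0 0;0 0 0 0 0 0 0")

```text
t: 25.2
eef_pos: [0.5896, 0.2293, 0.1504]
tool_rot: [0.174, 0.022, 0.985, -0.003]
contact_force: [-1.1, 1.5, 3.8]
gripper_width: 0.156
```

```bash
cat > bar.py <<'E'
from h import *
p,M,o=st();print(p,M[:,2].round(3),o["contact_force"].__repr__(),o["gripper_width"])
c=cam("scene");h=cv2.cvtColor(c["img"],cv2.COLOR_RGB2HSV)[180:250,350:420];m=(h[...,0]<13)&(h[...,1]>130)&(h[...,2]>80);y,x=np.where(m);print("grip px",x.mean()+350,y.mean()+180,m.sum(),"bbox",x.min()+350,x.max()+350,y.min()+180,y.max()+180)
for r in(24,30,36,48):
    u=proj(c,[press(a,b,53+d+r)+[.001,0.001,0] for a in(-34,18) for b in(-9,9) for d in(-13,13)]);print(r,u.mean(0).round(1),u.min(0).round(1),u.max(0).round(1))
E
python3 bar.py
```

```text
[0.58956864 0.2292603  0.15039515] [ 0.342 -0.014 -0.94 ] array([-1.10649203,  1.49403763,  3.82144117]) 0.1560853522087134
grip px 375.0 213.0 2 bbox 374 376 211 215
24 [380.9 217.9] [371.2 208.6] [390.7 227.2]
30 [381.1 216.3] [371.4 207.1] [391.  225.7]
36 [381.3 214.8] [371.5 205.6] [391.2 224.2]
48 [381.7 211.7] [371.9 202.4] [391.7 221.1]
```

Call:
move_arm(commands="0 0 0 0 0 0 0;0 0 0 0 0 0 0;0 -0.05 0 0.66 0 5 0;0 -0.05 0 0.66 0 5 0;0 -0.03 0 0.4 0 3 0;0 0 0 0 0 0 0;0.3 0 0 0 0 0 0;0.6 0 0 0 0 0 0;0.6 0 0 0 0 0 0;0.6 0 0 -2 0 0 0;0.6 0 0 -4 0 0 0;0.6 0 0 -4 0 7 0")

```text
t: 26.25
eef_pos: [0.5759, 0.2292, 0.2309]
tool_rot: [-0.002, 0.019, 1.0, -0.003]
contact_force: [0.9, 1.1, -1.6]
gripper_width: 0.602
```

Call:
move_arm(commands="0.6 0 0 -3 0 0 0;0.6 -3 0 -3 0 0 0;0.6 -3 0 0 0 0 0;0.6 -3 0 0 0 0 0;0.6 0 0 0 0 0 0")

```text
t: 26.67
eef_pos: [0.6773, 0.2216, 0.2908]
tool_rot: [0.002, 0.026, 1.0, -0.001]
contact_force: [-0.7, -1.7, -1.5]
gripper_width: 0.601
```

```bash
cat >> bar.py <<'E'
p,M,o=st();c=cam("wrist");H=cv2.cvtColor(c["img"],cv2.COLOR_RGB2HSV);m=(H[...,0]<13)&(H[...,1]>130)&(H[...,2]>80);m[300:]=0
n,l,s,ce=cv2.connectedComponentsWithStats(m.astype(np.uint8));print("wrist",[(s[i].tolist()) for i in range(1,n) if s[i,4]>60])
for r in(24,30,36,48):
    u=proj(c,[press(a,b,66+r)+[.001,0.001,0] for a in(-34,18) for b in(-9,9)]);print(r,u.min(0).round(1),u.max(0).round(1))
save("dbg_last.png",c["img"])
E
python3 bar.py
```

```text
[0.67727755 0.22160367 0.29076213] [ 0.005 -0.002 -1.   ] array([-0.65372647, -1.6967002 , -1.45721359]) 0.6011112877271914
grip px 384.9 215.9 10 bbox 382 388 214 219
24 [380.9 217.9] [371.2 208.6] [390.7 227.2]
30 [381.1 216.3] [371.4 207.1] [391.  225.7]
36 [381.3 214.8] [371.5 205.6] [391.2 224.2]
48 [381.7 211.7] [371.9 202.4] [391.7 221.1]
wrist [[198, 202, 131, 51, 899]]
24 [217.1 -20.3] [273.6   2.1]
30 [215.  -22.9] [272.7   0. ]
36 [212.8 -25.6] [271.7  -2.2]
48 [208.1 -31.5] [269.6  -6.9]
```

Call:
move_arm(commands="0.6 1 -4 0 0 0 0;0.6 1 -4 0 0 0 0;0.6 1 -4 0 0 0 0;0.6 1 -4 0 0 0 0;0.6 1 -4 0 0 0 0;0.6 1 -4 0 0 0 0;0.6 1 -4 0 0 0 0;0.6 0 0 0 0 0 0")

```text
t: 27.43
eef_pos: [0.5866, -0.0623, 0.2909]
tool_rot: [-0.0, 0.029, 1.0, -0.004]
contact_force: [0.2, -2.0, 0.1]
gripper_width: 0.598
```

```bash
python3 bar.py
python3 - <<'E'
from h import *
t=cam("top")
im=t["img"];h=cv2.cvtColor(im,cv2.COLOR_RGB2HSV)[195:235,235:285]
m=(h[...,0]<16)&(h[...,1]>120)&(h[...,2]>70);y,x=np.where(m);print("top grip",x.min()+235,x.max()+235,y.min()+195,y.max()+195,m.sum())
for r in (30,48):
  u=proj(t,[press(a,b,66+r)+[.001,.001,0] for a in(-34,18) for b in(-9,9)]);print(r,u.min(0).round(1),u.max(0).round(1))
# pawl tab in scene
s=cam("scene")
for a in(0,.1,.2,.35):
  ca,sa=np.cos(a),np.sin(a);y,z=-76,17
  print("tab",a,proj(s,[press(62,-22.5+y*ca+z*sa,100-y*sa+z*ca)+[.001,.001,0]]).round(1))
m=(s["img"][215:260,355:400].max(2)<40).astype(np.uint8);n,l,st_,ce=cv2.connectedComponentsWithStats(m);print([(st_[i].tolist(),(ce[i]+[355,215]).round(1).tolist()) for i in range(1,n) if st_[i,4]>15])
E
```

```text
[ 0.58657371 -0.06234355  0.29086946] [-0.001 -0.007 -1.   ] array([ 0.19162132, -1.98812035,  0.1401098 ]) 0.5984273585289988
grip px 381.7049180327869 214.327868852459 61 bbox 374 389 210 220
24 [380.9 217.9] [371.2 208.6] [390.7 227.2]
30 [381.1 216.3] [371.4 207.1] [391.  225.7]
36 [381.3 214.8] [371.5 205.6] [391.2 224.2]
48 [381.7 211.7] [371.9 202.4] [391.7 221.1]
wrist [[406, 248, 110, 38, 529]]
24 [506.1  65.2] [559.   84.6]
30 [509.6  64.4] [563.5  84.3]
36 [513.2  63.6] [568.2  83.9]
48 [520.9  61.9] [578.  83.]
top grip 249 263 208 213 74
30 [247.5 206.5] [263.5 212.6]
48 [246.5 205.6] [262.7 211.8]
tab 0 [[381.7 239.6]]
tab 0.1 [[382.5 237.1]]
tab 0.2 [[383.4 234.6]]
tab 0.35 [[385.1 230.6]]
[]
```

Run:
```python
from h import *
s=cam("scene");t=cam("top");a=np.load("s0.npy").astype(int);b=np.load("t0.npy").astype(int)
ds=abs(s["img"].astype(int)-a).max(2);dt=abs(t["img"].astype(int)-b).max(2)
print("tab diff scene",(ds[232:248,374:389]>40).sum(),"top",(dt[170:188,230:242]>40).sum(), "of",16*15,18*12)
m=(t["img"][166:191,224:249].max(2)<60);y,x=np.where(m);print("top tab",x.mean()+224,y.mean()+166,m.sum())
m=(s["img"][225:252,372:392].max(2)<50);y,x=np.where(m);print("scene now",x.mean()+372,y.mean()+225,m.sum())
m=(a[225:252,372:392].max(2)<50);y,x=np.where(m);print("scene start",x.mean()+372,y.mean()+225,m.sum())
# where did anything else change (top, away from arm)
d=(dt>50).astype(np.uint8);d=cv2.morphologyEx(d,cv2.MORPH_OPEN,np.ones((3,3)));n,l,q,ce=cv2.connectedComponentsWithStats(d);print([q[i].tolist() for i in range(1,n) if q[i,4]>20])
```

```text
tab diff scene 109 top 9 of 240 216
top tab 236.3125 179.4375 16
scene now 380.76612903225805 239.11290322580646 124
scene start 380.969696969697 239.33333333333334 33
[[296, 125, 32, 36, 746], [325, 132, 18, 44, 487], [294, 160, 95, 207, 3425], [399, 178, 18, 52, 628], [250, 190, 20, 19, 344], [358, 202, 8, 22, 138], [263, 210, 6, 6, 30], [302, 211, 9, 8, 50], [244, 218, 24, 21, 391], [311, 255, 7, 6, 31], [348, 286, 234, 114, 6157], [579, 287, 41, 57, 1413], [539, 333, 46, 16, 213], [285, 351, 15, 10, 71], [541, 354, 3, 11, 33], [293, 356, 18, 16, 134], [271, 358, 10, 11, 61], [352, 367, 47, 17, 482]]
```

Call:
move_arm(commands="0.6 4 0 0 0 0 0;0.6 4 0 0 0 0 0;0.6 4 0 0 0 0 0;0.6 1 0 0 0 0 0;0.6 0 0 0 0 0 0")

```text
t: 28.15
eef_pos: [0.4573, -0.0445, 0.2915]
tool_rot: [0.001, 0.021, 1.0, -0.002]
contact_force: [0.3, 0.3, -0.7]
gripper_width: 0.598
```

Run:
```python
from h import *
s=cam("scene");t=cam("top");a=np.load("s0.npy").astype(int);b=np.load("t0.npy").astype(int)
for n,c,r in(("top",t,b),("scene",s,a)):
    d=(abs(c["img"].astype(int)-r).max(2)>50).astype(np.uint8);d=cv2.morphologyEx(d,cv2.MORPH_OPEN,np.ones((3,3)));k,l,q,ce=cv2.connectedComponentsWithStats(d);print(n,[q[i].tolist() for i in range(1,k) if q[i,4]>12])
print(bot.get_obs()["t"],bot.get_obs()["eef_pos"])
```

```text
top [[326, 170, 7, 5, 32], [399, 180, 18, 50, 608], [250, 189, 20, 20, 345], [303, 188, 4, 4, 15], [230, 205, 3, 6, 18], [291, 208, 4, 4, 14], [263, 210, 6, 6, 31], [254, 212, 6, 3, 18], [244, 218, 24, 21, 391], [298, 225, 10, 66, 260], [338, 231, 6, 20, 72], [321, 251, 27, 21, 270], [346, 287, 5, 4, 19], [354, 286, 228, 114, 6555], [579, 287, 41, 57, 1415], [305, 295, 6, 15, 56], [349, 297, 4, 5, 19], [308, 326, 57, 24, 539], [539, 333, 46, 16, 214], [317, 349, 39, 51, 1086], [290, 350, 11, 8, 47], [541, 354, 5, 11, 47], [271, 358, 10, 10, 53]]
scene [[324, 0, 22, 5, 71], [389, 0, 20, 19, 134], [420, 0, 15, 14, 100], [237, 8, 9, 5, 36], [313, 55, 43, 77, 1999], [439, 77, 4, 6, 18], [268, 97, 47, 15, 447], [260, 105, 7, 3, 21], [356, 106, 43, 24, 463], [386, 133, 10, 11, 75], [223, 152, 46, 36, 801], [365, 163, 15, 11, 85], [381, 167, 6, 5, 28], [358, 172, 4, 6, 22], [363, 172, 5, 4, 18], [351, 175, 6, 5, 26], [358, 177, 20, 13, 139], [341, 181, 11, 7, 55], [348, 187, 9, 8, 43], [372, 210, 29, 21, 401], [402, 214, 5, 4, 19], [356, 225, 28, 33, 513], [388, 237, 7, 6, 38]]
28.25 [ 0.46056947 -0.04503213  0.29209386]
```

```bash
python3 -c "
from station import bot
print(bot.hand_in())"
```

```text
the job is handed in; nothing more can be done
None
```

The job is done and handed in after about 28 s of robot time; `hand_in` reports no verdict.

**What I did:**
1. I raised the bar by its grip from the bottom notch to the top one, and it stayed hanging on the pawl.
2. I took the thickest book from the tray, tipped it flat on free table, and re-gripped it across its 60 mm width.
3. I slid it under the bar from the open side and let it go on the bed.
4. I lifted the pawl by its tab about 20° so the bar sank, then eased it back and released it.

**Last checks:**
- **Bar:** the rail reads about 30 mm in the scene view, the value given for the bar resting on the book. This comes from the grip's pixel position, corrected for the roughly 2-pixel offset seen at the known heights.
- **Pawl:** the tab is back at its shut position in both fixed cameras.
- **Book:** before the bar came down, its centre was about 2 mm off the bed's centre across the press and under 1 mm along it, with no visible twist. I did not measure it again afterwards.
- **Everything else:** comparing the final pictures with the first ones, the other books and nearly all other objects show no change. A few small pixel patches near the tape dispenser's end changed in the top view only. I took them for arm shadow but did not confirm it.
- **Robot:** the arm stands clear of everything, and the forces reported after each move stayed below about 12 N.

I used all 12 picture views before the pawl step, so the bar, pawl and bystander checks after that are numbers only.

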